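# Hang a rocker bracket level on the peg of a repair bench

## Robot

A 7-joint arm with a two-finger parallel gripper is mounted at the origin on the work surface. World frame = base frame: x ahead of the robot, y to its left, z up, the work surface at z = 0. Lengths are in m, angles in rad, forces in N, time in s.
With the tool pointing down it reaches from about 0.425 to 1.025 m from the base axis. Payload 9.4 kg.
Tool frame: the origin (TCP) lies between the finger pads; the fingertips stand tcp_to_tips ahead of it and the grasp point (between the pads) lies 3 mm ahead of it (tcp_to_tips is the distance from the TCP to the fingertips, in m); z points along the fingers, y is the line along which they close (so a half turn about z gives the same grasp; the last joint's range is limited). The gripper opens to 85 mm and grips with 20 to 120 N. Pads are 22 mm wide; open, the fingers measure 114 mm over their backs; the gripper's body (76 mm by 85 mm) begins 54 mm behind the grasp point. The pads swing forward as they close: fully open they stand 13 mm farther back than shut.
Start: joints at [-1.179, 0.599, -0.003, 1.599, 0.002, 0.943, -0.08], TCP at [0.328, 0.647, 0.253] pointing down, gripper open.
Joint ranges: [-2.57, 2.57], [-0.35, 1.97], [-1.29, 1.29], [0.11, 2.56], [-1.05, 4.19], [0.11, 1.86], [-2.63, 2.63]. Speed limits (rad/s): [2.22, 2.22, 3.01, 3.01, 3.14, 3.14, 3.14].

## Interface

Orientations are given as a 3x3 rotation matrix whose columns are the frame's x, y, z axes.
In Python, from plant import * gives the robot as it stands.
- The arm moves only by the tool play_rows, never from a script. Its argument "steps" is one flat list of numbers, 7 for each row, row after row: the shift along the tool's x, y, z in m, then the turn, a rotation vector about the tool's x, y, z in degrees, then the finger opening in m, from 0 to 0.0854. A call has 1 to 12 rows; each row is the pose to reach, as a shift and turn from the pose commanded when the call began, along the tool's axes at that moment; what a row does not reach only later rows make up. A row lasts 1/8 s, in which the tool goes at most 62.5 mm and 10.7 degrees, less where a joint would pass 70% of its speed; a pose out of reach is approached as far as the arm can. A call with a gripper value outside its range is refused whole. The fingers move at their own pace and stop on an object; the grip force is fixed at half the most. Time passes only in rows, so rows that repeat a pose let the fingers close. It gives the time, the measured TCP pose, the force, the opening and the grip force at its end, in the units of the state.
- state(): the state, without advancing time (a new reading comes with each control period).
- snapshot(name): name is "scene" or "top"; returns a dict with "color" (480x640x3 uint8, blue, green, red), "intrinsics" (3x3 intrinsics, pixels), "k1" (the pictures are not rectified: a ray, as slopes to the right and down, at radius r is drawn at 1 + k1 r^2 times it, then the intrinsics apply), "R" (3x3) and "t" (3): a world point X has camera coordinates R X + t. Camera axes: x right, y down, z forward; pixel columns grow to the right and rows downward; lengths in m; the calibration is good to about 2 mm. A picture is of the moment at which its call begins. There is no depth.
- hand_in(): hands the job in; it is judged then, once.
The state is a dict: "time_s": time; "q": joint angles; "joint_velocities": joint speeds; "joint_efforts": joint torques, N m; "eef_pos": TCP position; "ee_rot": TCP orientation; "force": force on the tool from outside, world axes, zero at the start; "torque": the same for the moment, N m; "finger_gap": finger opening in m; "gripper_force": force on a finger pad.
Only numpy, scipy, OpenCV 4.12 (cv2) and the standard library are available. Lean on these libraries where they do the work, as an engineer would, in place of code of your own. Each camera call takes 0.05 s, during which the arm holds its last target. There are 200 camera calls.

## Task

Take the blue L-shaped rocker bracket out of its rack and hang it on the brass peg of the stand by the one hole that lets it hang level with its lever lying to the side it has flopped to, pushed back along the peg until it meets the brass collar. Feel gently for the peg, never shove hard against the stand, and let go so that the bracket hangs free; leave the other things on the bench alone.

Things in the scene. Friction and masses are not known exactly. Their poses are not given: they have to be found in the camera images.
- bracket_bar (a point): Centre of the top bar of the blue plastic L-plate bracket, the thing to grasp. Plate 8 mm thick along x, bar 200 mm along y, 56 mm high along z, all centred here; z up. Pinch the bar's top edge (28 mm above this point) across its thickness, fingertips at most 20 mm below the edge so they stay clear of the holes. The +x face goes towards the stand's collar.
- hole_row (a point): Middle of the row of six round 11 mm through holes, at y +20, z -10 mm of the bar's centre (38 mm below the top edge). Holes at y = -40, -16, +8, +32, +56 and +80 mm of the bar's centre. Plate without lever: 130 g, centre of mass at y +20, z -20 mm of the bar's centre.
- leg_foot (a point): Middle of the lower end of the bracket's leg. The leg is 36 mm wide (y 64 to 100 mm of the bar's centre) and reaches down to 128 mm below the bar's centre.
- lever_pivot (a point): Pivot of the red forked lever with two steel discs (36 mm across, one on each face of the plate, outer faces 20 mm from its mid-plane), at y +20, z -34 mm of the bar's centre. The lever weighs 235 g within 8 percent, its centre of mass 62 mm from the pivot.
- rocker (a joint): Angle (rad) of the lever about the bracket's x. 0 is straight up; it swings freely and lies, from the start, on one of its two stops: +2.0 (discs on the bracket's -y side) or -2.0 (discs on the +y side, the leg's side), and stays there while the bracket is upright. From the pivot, its centre of mass lies along y by -sin(angle), along z by cos(angle).
- rack: Dark rack, base 130 x 240 x 10 mm, origin under its centre, axes as the bracket's. It holds the bar's centre 148 mm above the bench: leg foot 25 mm deep in a socket at y +82 mm, bar's other end in a fork at y -88 mm whose cheeks reach 143 mm above the bench (11 mm slots). Lift straight up 40 mm before any sideways move, 180 mm to pass the leg over fork or stand.
- stand: Hanging stand, fixed to the bench: base 150 x 130 x 12 mm, origin on the bench below the post's front face; 30 mm square post (x 0 to 30 mm), 169 mm high. A red clamp on the post carries a brass peg that points along the stand's -x. Clamp and peg do not give way. The clamp reaches 9 mm above the peg's axis.
- peg_mark (a point): Nominal centre of the front face of the peg's brass collar (18 mm diameter, 6 mm thick), 165 mm above the bench, axes as the stand's. The clamp is set up to 9 mm higher or lower than this mark, which is not measured: find the peg by feel or sight. Along x and y the mark is true. Behind the collar the peg runs on 37 mm to the clamp. When home, the bracket's mid-plane is at x -4 mm.
- tip_mark (a point): Nominal end of the brass peg (6 mm diameter, round end), 40 mm in front of the collar face along the stand's -x; like peg_mark, the true peg is up to 9 mm higher or lower.
- jug: Bystander: clear plastic cup, 90 mm wide, 120 mm high, origin under its centre
- cleaner: Bystander: white bottle, 60 mm wide, 170 mm high
- tamper: Bystander: steel coffee tamper, 54 mm wide, 86 mm high
- partsbin: Bystander: yellow parts bin, 140 x 200 x 50 mm
- spare_plate: Bystander: flat blue plate with three holes, 50 x 140 x 8 mm
- screwdriver: Bystander: red screwdriver lying on the bench
- wrench: Bystander: steel wrench lying on the bench
- gasket_ring: Bystander: orange ring, 60 mm wide, 8 mm high
Things that resemble listed ones, but are neither listed nor needed, are in the scene too. Leave any brown or pink look-alike of the stand alone.

How it is judged:
On the way, in this order (a step that is already met when the one before it is completed fails the run):
1. the bracket is lifted clear of the rack (height (world z) of bracket_bar above 0.178 m and contact force between bracket and rack below 0.05 N), for 0.2 s.
2. the bracket is on the peg: threaded by a hole and more than 10 mm past the peg's tip (x of bracket_bar in the frame of peg_mark between -0.03 and 0.004 m and z of bracket_bar in the frame of peg_mark between -0.012 and 0.026 m and (y of bracket_bar in the frame of peg_mark between 0.035 and 0.045 m or y of bracket_bar in the frame of peg_mark between 0.011 and 0.021 m or y of bracket_bar in the frame of peg_mark between -0.013 and -0.003 m or y of bracket_bar in the frame of peg_mark between -0.037 and -0.027 m or y of bracket_bar in the frame of peg_mark between -0.061 and -0.051 m or y of bracket_bar in the frame of peg_mark between -0.085 and -0.075 m)), for 0.2 s.
At the end, for the whole second after the job is handed in: The bracket hangs free and at rest on the peg by the hole over its balance point, upright within 0.12 rad (7 degrees) both ways, square to the peg within 0.2 rad, its back face within 6 mm of the collar, not held by the gripper; the lever still lies at its stop (angle between bracket_bar's own z axis and vertical below 0.12 rad and angle between the x axis of bracket_bar and the x axis of peg_mark, either way round below 0.2 rad and x of bracket_bar in the frame of peg_mark between -0.01 and 0.002 m and z of bracket_bar in the frame of peg_mark between -0.009 and 0.021 m and ((value of joint rocker below -1.5 rad and y of bracket_bar in the frame of peg_mark between -0.063 and -0.049 m) or (value of joint rocker above 1.5 rad and y of bracket_bar in the frame of peg_mark between 0.009 and 0.023 m)) and contact force between bracket and stand above 1 N and contact force between bracket and the fingers below 0.05 N and linear speed of bracket below 0.03 m/s and angular speed of bracket below 0.3 rad/s); the robot touches nothing.
It fails at once if the bracket is shoved against the stand with more than 20 N (contact force between bracket and stand above 20 N).
It fails at once if the robot's fingers or arm push the stand with more than 15 N (contact force between any of the fingers, the arm and stand above 15 N).
It fails at once if a bystander is displaced by more than 30 mm (distance of any of jug, cleaner, tamper, partsbin, spare_plate, screwdriver, wrench, gasket_ring from where it was at the start of the episode above 0.03 m).
It also fails if it takes over 64 s, if anything falls off the work surface, if the arm or the gripper's body presses on something with over 40 N, if the wrist force passes 120 N, or if a joint passes its speed limit or range.

## Working session

There is one attempt and no reset: what is moved stays moved. The work goes in short steps, Python scripts to look and compute and a tool call to move; the robot and the scene stay as the last step left them, time stands still between calls to the robot, and variables do not carry over. Pictures are saved under pics/ and viewed, at most 11 in all, crops included, and the job is handed in when it is done.

Besides the shell and the picture viewer there is one more tool, called after ">>>" as name(argument=value, ...) on one line, values as JSON. play_rows: Moves the arm, as the interface text tells. Its arguments: {"type":"object","properties":{"steps":{"type":"array"}},"required":["steps"]}

```bash
ls; mkdir -p pics; python3 - <<'E'
from plant import *
import cv2
for n in("scene","top"):
    s=snapshot(n); cv2.imwrite(f"pics/{n}0.png",s["color"]); print(n,s["intrinsics"],s["k1"],s["R"],s["t"], -s["R"].T@s["t"])
s=state(); print(s)
try: print(tcp_to_tips)
except Exception as e: print(e)
E
```

```text
pics
scene [[535.48630858   0.         323.06951924]
 [  0.         535.48630858 238.7770823 ]
 [  0.           0.           1.        ]] -0.1643482859192564 [[-0.15451296  0.98794033 -0.00998238]
 [ 0.68195564  0.09933554 -0.72461642]
 [-0.71488618 -0.11877017 -0.68908011]] [ 0.09767303 -0.24436588  1.90330285] [1.54238334 0.1538347  1.13543161]
top [[435.17655306   0.         322.53961227]
 [  0.         435.17655306 239.32189405]
 [  0.           0.           1.        ]] -0.0002646984282646338 [[ 1.76515121e-03 -9.99935611e-01 -1.12097321e-02]
 [-9.86052406e-01  1.25169132e-04 -1.66435080e-01]
 [ 1.66425767e-01  1.13471664e-02 -9.85988695e-01]] [-0.00532811  0.52378933  1.15672324] [ 0.32398459 -0.01851886  1.22763323]
{'time_s': 0.1, 'q': array([-1.1786989 ,  0.60004507, -0.00258804,  1.60006246,  0.00181683,
        0.94291329, -0.07979624]), 'joint_velocities': array([-6.54413569e-05, -1.31296316e-03,  5.91506183e-04, -3.07059187e-03,
        1.68847515e-03, -4.81058735e-04, -9.84191611e-04]), 'joint_efforts': array([ 5.61808367e-03, -7.77996039e+01,  1.56998724e+00, -2.58623976e+01,
        1.26320825e-02,  5.47473173e-03,  6.67552490e-05]), 'eef_pos': array([0.32737195, 0.64642817, 0.2524982 ]), 'ee_rot': array([[-8.92161569e-01,  4.51716116e-01, -5.33800260e-04],
       [ 4.51716415e-01,  8.92160598e-01, -1.32215873e-03],
       [-1.21004848e-04, -1.42070555e-03, -9.99998983e-01]]), 'force': array([-0.28378079,  1.06350878, -0.31420294]), 'torque': array([-0.06072236,  0.01174511, -0.01767292]), 'gripper_force': 0.0, 'finger_gap': 0.0852011645708203}
0.022
```

View pics/scene0.png

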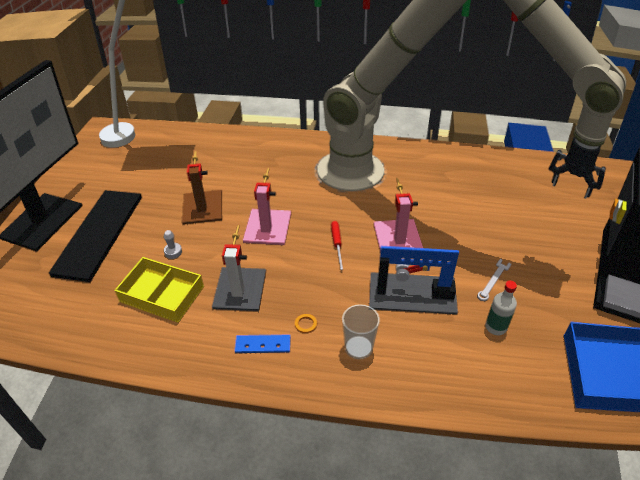

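View pics/top0.png

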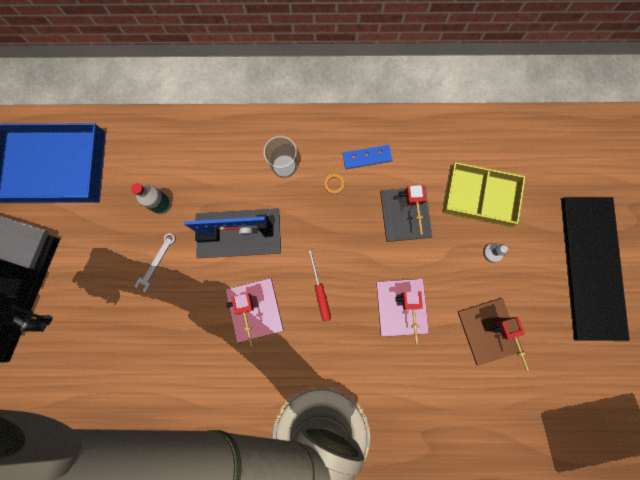

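```bash
cat > h.py <<'E'
from plant import *
import numpy as np, cv2
def ray(s,p):
    u=cv2.undistortPoints(np.array([[p]],float),s["intrinsics"],np.array([s["k1"],0,0,0.]))[0,0]
    d=s["R"].T@np.array([u[0],u[1],1]); return -s["R"].T@s["t"],d/np.linalg.norm(d)
def onz(s,p,z):
    o,d=ray(s,p); return o+d*(z-o[2])/d[2]
def proj(s,X):
    c=s["R"]@np.asarray(X,float)+s["t"]
    return cv2.projectPoints(np.array([X],float),cv2.Rodrigues(s["R"])[0],s["t"],s["intrinsics"],np.array([s["k1"],0,0,0.]))[0][0,0]
def tri(s1,p1,s2,p2):
    o1,d1=ray(s1,p1);o2,d2=ray(s2,p2)
    k=np.linalg.lstsq(np.c_[d1,-d2],o2-o1,rcond=None)[0]
    a=o1+k[0]*d1;b=o2+k[1]*d2; return (a+b)/2,np.linalg.norm(a-b)
def crop(img,x,y,w,h,k): return cv2.resize(img[y:y+h,x:x+w],None,fx=k,fy=k,interpolation=cv2.INTER_CUBIC)
E
python3 - <<'E'
from h import *
a=cv2.imread("pics/scene0.png");b=cv2.imread("pics/top0.png")
im=np.zeros((600,800,3),np.uint8)
for img,(x,y),(r,c) in((a,(365,235),(0,0)),(a,(205,220),(0,400)),(b,(185,195),(300,0)),(b,(375,175),(300,400))):
    im[r:r+300,c:c+400]=crop(img,x,y,100,75,4)
cv2.imwrite("pics/c1.png",im)
E
```

```text
(no output)
```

View pics/c1.png

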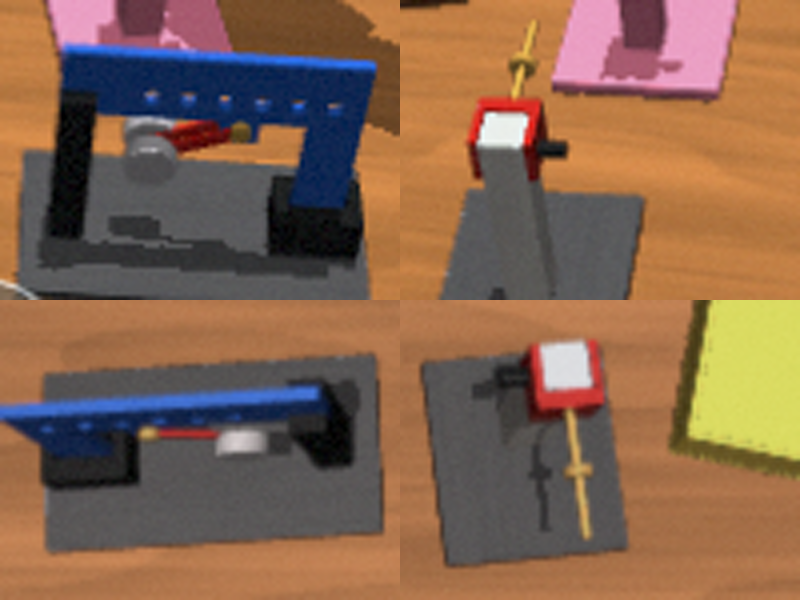

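```bash
cat > m.py <<'E'
from h import *
a=snapshot("scene");b=snapshot("top")
def edge(s,x0,x1,y0,y1):
    hsv=cv2.cvtColor(s["color"],cv2.COLOR_BGR2HSV)
    m=cv2.inRange(hsv,(100,120,50),(125,255,255)); m[:y0]=0;m[y1:]=0;m[:,:x0]=0;m[:,x1:]=0
    m=max(cv2.findContours(m,0,1)[0],key=cv2.contourArea); mm=np.zeros((480,640),np.uint8);cv2.drawContours(mm,[m],-1,255,-1)
    xs=np.where(mm.any(0))[0]; ys=np.array([np.argmax(mm[:,x]>0) for x in xs])
    f=np.polyfit(xs[3:-3],ys[3:-3]-.0,1); x=np.array([xs[0]-.5,xs[-1]+.5]); return np.c_[x,np.polyval(f,x)-.5],mm
ea,_=edge(a,365,470,235,300); eb,_=edge(b,170,285,195,250)
print(ea,eb)
# scene upper edge = -x top edge ; top upper edge = +x top edge
for s,e,n in((a,ea,"scene -x edge"),(b,eb,"top +x edge")):
    P=[onz(s,p,.176) for p in e]; d=P[1]-P[0]; print(n,P,np.linalg.norm(d),(P[0]+P[1])/2,np.degrees(np.arctan2(d[1],d[0])))
T,e1=tri(a,(238.75,225),b,(421.75,234.5)); C,e2=tri(a,(235.5,236.25),b,(419.5,217.25))
print("tip",T,e1,"col",C,e2,np.linalg.norm(T-C),np.degrees(np.arctan2(*(C-T)[[1,0]])))
for z in(.156,.165,.174): print(z,onz(b,(421.75,234.5),z),onz(b,(419.5,217.25),z))
# stand base corners at z=.012 in top
for p in((430,365),(625,548),(448,565)): print(onz(b,(375+(p[0]-400)/4,175+(p[1]-300)/4),.012))
for p in((43,373),(375,354),(382,530),(48,550)): print("rack",onz(b,(185+p[0]/4,195+(p[1]-300)/4),.01))
E
python3 m.py
```

```text
[[380.5        245.46534611]
 [458.5        249.75687611]] [[183.5        221.23295126]
 [266.5        215.50730848]]
scene -x edge [array([0.55038431, 0.13823745, 0.176     ]), array([0.53732854, 0.33832301, 0.176     ])] 0.20051105942300465 [0.54385643 0.23828023 0.176     ] 93.73331052472548
top +x edge [array([0.54698091, 0.33813694, 0.176     ]), array([0.56134174, 0.1325327 , 0.176     ])] 0.20610515667334162 [0.55416132 0.23533482 0.176     ] -86.00455456627942
tip [ 0.51509084 -0.25030769  0.16528193] 0.002846122092116867 col [ 0.55898359 -0.24685778  0.16452154] 0.0020554763944197374 0.0440346869591452 4.494126994917522
0.156 [ 0.5170394  -0.25378508  0.156     ] [ 0.56107998 -0.24973497  0.156     ]
0.165 [ 0.51541805 -0.25180922  0.165     ] [ 0.55908876 -0.24779312  0.165     ]
0.174 [ 0.5137967  -0.24983336  0.174     ] [ 0.55709754 -0.24585128  0.174     ]
[ 0.66967153 -0.17712035  0.012     ]
[ 0.53579165 -0.31193555  0.012     ]
[ 0.52362268 -0.18673247  0.012     ]
rack [0.60561187 0.36035817 0.01      ]
rack [0.61940658 0.12157628 0.01      ]
rack [0.49175082 0.11425787 0.01      ]
rack [0.47743506 0.35034862 0.01      ]
```

```bash
cat >> h.py <<'E'
def go(pos,yaw,p0=None):
    s=state(); R=s["ee_rot"]; p=np.array(s["eef_pos"]) if p0 is None else np.array(p0)
    c,n=np.cos(np.radians(yaw)),np.sin(np.radians(yaw))
    G=np.array([[-n,c,0],[c,n,0],[0,0,-1.]])
    G=np.array([[-n,c,0],[c,n,0],[0,0,-1.]])
    print("shift mm",(R.T@(np.array(pos)-p)*1e3).round(1),"turn",np.degrees(cv2.Rodrigues(R.T@G)[0].ravel()).round(2))
E
sed -i '0,/    G=np/{//d}' h.py; grep -n G= h.py
python3 -c "
from h import *
go((.550,.2205,.262),3.9,(.328,.647,.253))"
```

```text
19:    G=np.array([[-n,c,0],[c,n,0],[0,0,-1.]])
shift mm [-390.7 -280.2   -8.7] turn [-5.000e-02  3.000e-02  5.924e+01]
```

>>> play_rows(steps=[-0.098,-0.07,-0.009,0,0,15,0.085,-0.195,-0.14,-0.009,0,0,30,0.085,-0.293,-0.21,-0.009,0,0,45,0.085,-0.391,-0.28,-0.009,0,0,59.2,0.085,-0.391,-0.28,-0.009,0,0,59.2,0.085,-0.391,-0.28,-0.009,0,0,59.2,0.085,-0.391,-0.28,-0.009,0,0,59.2,0.085,-0.391,-0.28,-0.009,0,0,59.2,0.085,-0.391,-0.28,-0.009,0,0,59.2,0.05,-0.391,-0.28,-0.009,0,0,59.2,0.05,-0.391,-0.28,-0.009,0,0,59.2,0.05])

```text
time_s: 1.58
eef_pos: [0.5492, 0.2218, 0.2621]
ee_rot: [[-0.071, 0.997, -0.0], [0.997, 0.071, 0.0], [0.0, -0.0, -1.0]]
force: [-0.9, 0.8, -0.5]
finger_gap: 0.0499
gripper_force: 0.0
```

```bash
python3 - <<'E'
from h import *
go((.550,.2205,.185),3.9)
a=snapshot("scene");b=snapshot("top")
im=np.zeros((600,800,3),np.uint8)
im[:,:400]=crop(a["color"],370,170,100,150,4)
im[:,400:]=crop(b["color"],180,120,100,150,4)
cv2.imwrite("pics/c2.png",im)
E
```

```text
shift mm [-1.4  0.7 77.1] turn [-0.02 -0.02  0.17]
```

View pics/c2.png

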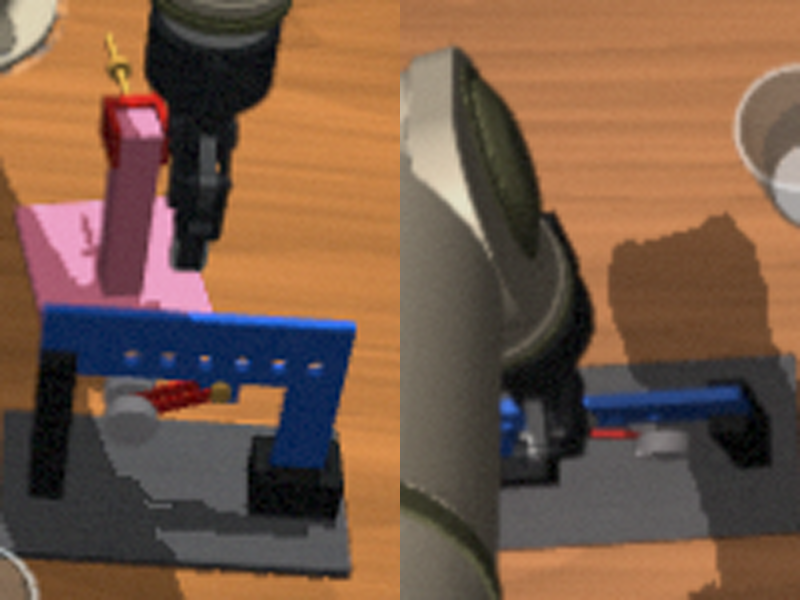

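>>> play_rows(steps=[-0.001,0.001,0.03,0,0,0.2,0.05,-0.001,0.001,0.06,0,0,0.2,0.04,-0.001,0.001,0.077,0,0,0.2,0.035,-0.001,0.001,0.077,0,0,0.2,0.03,-0.001,0.001,0.077,0,0,0.2,0.015,-0.001,0.001,0.077,0,0,0.2,0.0,-0.001,0.001,0.077,0,0,0.2,0.0,-0.001,0.001,0.077,0,0,0.2,0.0,-0.001,0.001,0.077,0,0,0.2,0.0])

```text
time_s: 2.8
eef_pos: [0.5514, 0.2196, 0.1864]
ee_rot: [[-0.065, 0.998, 0.001], [0.998, 0.065, 0.001], [0.001, 0.002, -1.0]]
force: [-1.8, 0.1, 6.5]
finger_gap: 0.006
gripper_force: 60.3
```

>>> play_rows(steps=[0,0,-0.005,0,0,0,0,0,0,-0.015,0,0,0,0,0,0,-0.03,0,0,0,0,0,0,-0.045,0,0,0,0,0,0,-0.06,0,0,0,0,0,0,-0.075,0,0,0,0,0,0,-0.1,0,0,0,0,0,0,-0.13,0,0,0,0,0,0,-0.16,0,0,0,0,0,0,-0.185,0,0,0,0,0,0,-0.195,0,0,0,0,0,0,-0.195,0,0,0,0])

```text
time_s: 4.3
eef_pos: [0.5509, 0.2194, 0.3806]
ee_rot: [[-0.065, 0.998, 0.001], [0.998, 0.065, 0.0], [0.0, 0.001, -1.0]]
force: [-0.2, 0.2, -4.6]
finger_gap: 0.006
gripper_force: 59.0
```

```bash
python3 - <<'E'
from h import *
a=snapshot("scene");b=snapshot("top")
s=state();print(s["eef_pos"],s["force"],s["finger_gap"])
im=np.zeros((480,800,3),np.uint8)
im[:,:400]=crop(a["color"],360,100,133,160,3)[:480,:400] if 0 else cv2.resize(a["color"][120:280,370:503],(400,480))
im[:,400:]=cv2.resize(b["color"][120:280,170:303],(400,480))
cv2.imwrite("pics/c3.png",im)
E
```

```text
[0.55043628 0.21931224 0.37934944] [ 0.55075797 -0.36637969 -2.97865913] 0.00658853743490334
```

View pics/c3.png

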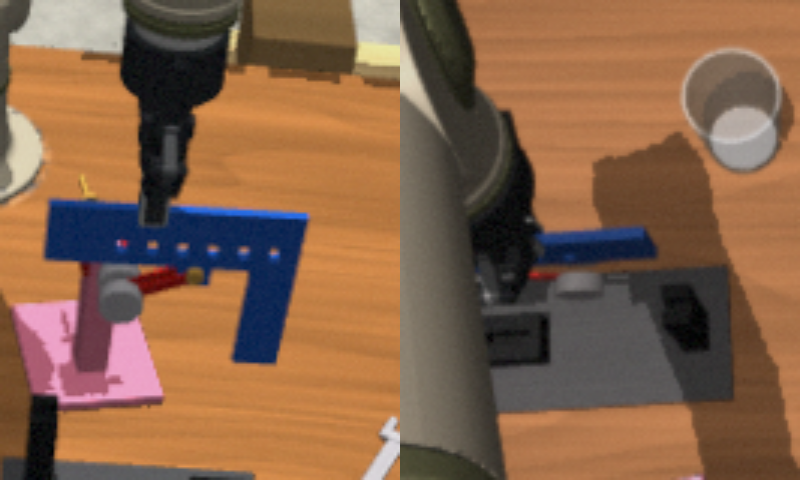

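```bash
python3 -c "
from h import *
go((.485,-.2535,.37),4.5)"
```

```text
shift mm [-467.5  -96.2    9.8] turn [-0.08  0.03 -0.75]
```

>>> play_rows(steps=[-0.01,-0.002,0,0,0,0,0,-0.035,-0.008,0,0,0,0,0,-0.08,-0.018,0,0,0,-0.2,0,-0.13,-0.028,0,0,0,-0.2,0,-0.18,-0.038,0,0,0,-0.3,0,-0.23,-0.048,0,0,0,-0.4,0,-0.28,-0.058,0,0,0,-0.5,0,-0.33,-0.068,0,0,0,-0.6,0,-0.38,-0.078,0,0,0,-0.7,0,-0.425,-0.087,0,0,0,-0.8,0,-0.455,-0.093,0,0,0,-0.8,0,-0.467,-0.096,0,0,0,-0.8,0])

```text
time_s: 5.9
eef_pos: [0.4834, -0.2559, 0.3803]
ee_rot: [[-0.075, 0.997, -0.0], [0.997, 0.075, -0.001], [-0.0, -0.001, -1.0]]
force: [-0.2, 0.2, -3.4]
finger_gap: 0.0061
gripper_force: 59.0
```

>>> play_rows(steps=[0,0,0.01,0,0,0,0,0,0,0.03,0,0,0,0,0,0,0.055,0,0,0,0,0,0,0.08,0,0,0,0,0,0,0.105,0,0,0,0,0,0,0.13,0,0,0,0,0,0,0.15,0,0,0,0,0,0,0.16,0,0,0,0,0,0,0.165,0,0,0,0,0,0,0.165,0,0,0,0,0,0,0.165,0,0,0,0])

```text
time_s: 7.28
eef_pos: [0.4859, -0.253, 0.2159]
ee_rot: [[-0.079, 0.997, 0.001], [0.997, 0.079, -0.0], [-0.0, 0.001, -1.0]]
force: [-0.7, 0.2, -2.9]
finger_gap: 0.0062
gripper_force: 59.0
```

```bash
python3 - <<'E'
from h import *
a=snapshot("scene");b=snapshot("top")
np.savez("pre.npz",a=a["color"],b=b["color"])
s=state();print(s["eef_pos"],s["ee_rot"],s["force"],s["finger_gap"])
im=np.zeros((600,800,3),np.uint8)
im[:,:400]=cv2.resize(a["color"][190:280,205:265],(400,600),interpolation=cv2.INTER_CUBIC)
im[:,400:]=cv2.resize(b["color"][195:285,390:450],(400,600),interpolation=cv2.INTER_CUBIC)
cv2.imwrite("pics/c4.png",im)
E
```

```text
[ 0.48586274 -0.25296752  0.21585113] [[-7.91588843e-02  9.96861476e-01  1.03371490e-03]
 [ 9.96861949e-01  7.91592061e-02 -2.74149508e-04]
 [-3.55117134e-04  1.00876968e-03 -9.99999428e-01]] [-0.25350862  0.12301631 -3.2005003 ] 0.006129548296231095
```

View pics/c4.png

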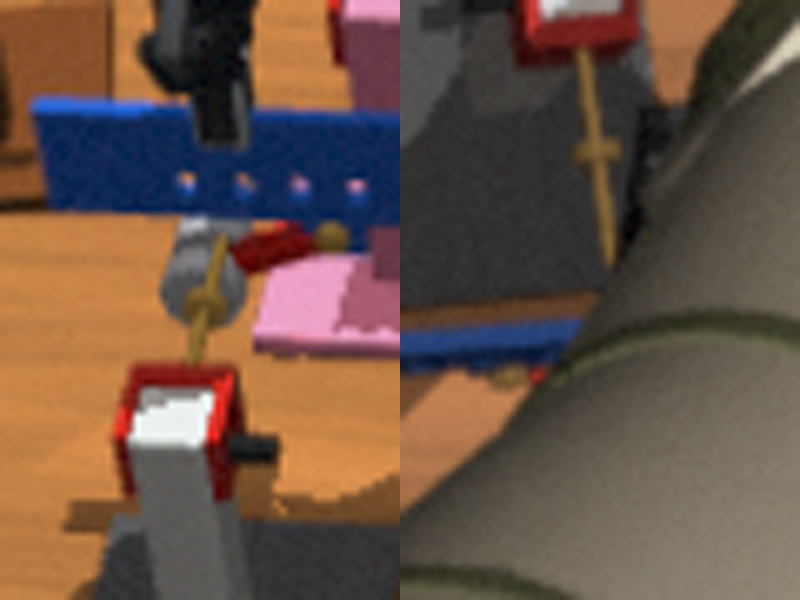

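```bash
python3 - <<'E'
from h import *
a=snapshot("scene");b=snapshot("top");s=state()
R=s["ee_rot"];p=s["eef_pos"]
ux=R[:,1];uy=R[:,0];uz=np.array([0,0,1])
for y in(-40,-16,8,32):
    h=p+ux*.004+uy*(y+17)/1e3+uz*-.0484
    q=proj(a,h); print(y,h.round(4),q.round(1),((q-[205,190])*6.667).round(0), ((proj(a,h-ux*.008)-[205,190])*6.667).round(0))
e=p+ux*-.004+uy*(-.083)+uz*-.0104; print("corner",((proj(a,e)-[205,190])*6.667).round(0),((proj(a,e+ux*.008)-[205,190])*6.667).round(0),((proj(a,e+ux*.008-uz*.056)-[205,190])*6.667).round(0))
for z in (.156,.16,.165,.17,.174):
    T=onz(b,(390+210/6.667,195+262/6.667),z); print(z,T.round(4),((proj(a,T)-[205,190])*6.667).round(0))
print(proj(a,[.5155,-.2503,.165]))
# crops for a closer look: brass pixels
for n,im in(("scene",a["color"]),("top",b["color"])):
    hsv=cv2.cvtColor(im,cv2.COLOR_BGR2HSV)
    m=cv2.inRange(hsv,(18,110,60),(32,255,255))
    x0,y0,x1,y1=(225,220,250,247) if n=="scene" else (410,195,430,240)
    ys,xs=np.where(m[y0:y1,x0:x1]); 
    for y in np.unique(ys): print(n,y+y0,xs[ys==y].min()+x0,xs[ys==y].max()+x0,end="; ")
    print()
E
```

```text
-40 [ 0.4916 -0.2755  0.1673] [231.6 217.8] [178. 186.] [181. 173.]
-16 [ 0.4897 -0.2516  0.1673] [240.2 218.2] [234. 188.] [238. 175.]
8 [ 0.4878 -0.2277  0.1673] [248.7 218.6] [291. 190.] [295. 178.]
32 [ 0.4859 -0.2038  0.1673] [257.3 218.9] [349. 193.] [352. 180.]
corner [27. 97.] [ 23. 110.] [ 43. 212.]
0.156 [ 0.5176 -0.2532  0.156 ] [216. 253.]
0.16 [ 0.5168 -0.2523  0.16  ] [217. 245.]
0.165 [ 0.5159 -0.2512  0.165 ] [219. 234.]
0.17 [ 0.515  -0.2501  0.17  ] [221. 224.]
0.174 [ 0.5143 -0.2492  0.174 ] [222. 216.]
[238.20695767 225.08954197]
scene 225 238 238; scene 226 237 238; scene 227 237 238; scene 228 237 238; scene 229 237 237; scene 230 236 237; scene 231 236 237; scene 232 236 237; scene 233 234 237; scene 234 233 237; scene 235 233 238; scene 236 233 238; scene 237 233 238; scene 238 234 237; scene 239 234 235; scene 240 234 235; scene 241 234 234; scene 242 233 234; scene 243 233 234; 
top 206 417 417; top 207 417 417; top 208 418 418; top 210 419 419; top 211 417 418; top 213 418 418; top 216 420 421; top 218 418 420; top 219 416 416; top 220 420 420; top 221 419 419; top 224 419 420; top 225 419 421; top 226 421 421; top 228 420 420; top 229 420 420; top 231 422 422; top 232 422 422;
```

>>> play_rows(steps=[-0.0005,0.004,0.001,0,0,0,0,-0.001,0.01,0.002,0,0,0,0,-0.0015,0.016,0.002,0,0,0,0,-0.0015,0.02,0.002,0,0,0,0,-0.0015,0.021,0.002,0,0,0,0,-0.0015,0.021,0.002,0,0,0,0,-0.0015,0.021,0.002,0,0,0,0])

```text
time_s: 8.35
eef_pos: [0.5065, -0.2528, 0.2133]
ee_rot: [[-0.079, 0.997, -0.0], [0.997, 0.079, -0.0], [-0.0, -0.0, -1.0]]
force: [-0.1, -0.3, -4.1]
finger_gap: 0.0061
gripper_force: 59.0
```

```bash
python3 - <<'E'
from h import *
a=snapshot("scene");b=snapshot("top")
s=state();print(s["eef_pos"],s["force"],s["finger_gap"])
im=np.zeros((600,800,3),np.uint8)
im[:,:500]=cv2.resize(a["color"][205:253,215:255],(500,600),interpolation=cv2.INTER_CUBIC)
im[:,500:]=cv2.resize(b["color"][195:245,400:425],(300,600),interpolation=cv2.INTER_CUBIC)
cv2.imwrite("pics/c5.png",im)
ux=s["ee_rot"][:,1]
h=s["eef_pos"]+ux*.004+[0,.003,-.0484]; print(h,(proj(a,h)-[215,205])*12.5,(proj(a,h-ux*.008)-[215,205])*12.5)
E
```

```text
[ 0.50653528 -0.25274195  0.21336187] [ 0.79647445  0.13958311 -3.97249175] 0.006281721019869019
[ 0.51052278 -0.24942599  0.16496211] [300.04693334 236.48570144] [306.9608567  212.10385776]
```

View pics/c5.png

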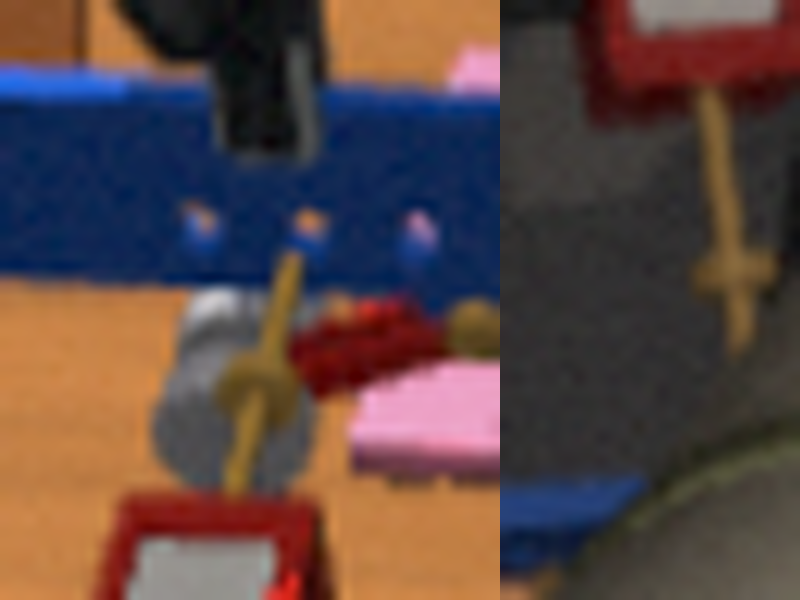

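>>> play_rows(steps=[-0.0015,0,0.0005,0,0,0,0,-0.0028,0.001,0.0008,0,0,0,0,-0.0028,0.002,0.0008,0,0,0,0,-0.0028,0.003,0.0008,0,0,0,0,-0.0028,0.004,0.0008,0,0,0,0,-0.0028,0.005,0.0008,0,0,0,0,-0.0028,0.006,0.0008,0,0,0,0,-0.0028,0.006,0.0008,0,0,0,0])

```text
time_s: 9.45
eef_pos: [0.513, -0.255, 0.2125]
ee_rot: [[-0.079, 0.997, 0.0], [0.997, 0.079, -0.0], [-0.0, 0.0, -1.0]]
force: [-0.5, -0.1, -3.6]
finger_gap: 0.0062
gripper_force: 59.0
```

>>> play_rows(steps=[0,0.001,0,0,0,0,0,0,0.002,0,0,0,0,0,0,0.003,0,0,0,0,0])

```text
time_s: 9.82
eef_pos: [0.516, -0.2548, 0.2125]
ee_rot: [[-0.079, 0.997, 0.0], [0.997, 0.079, -0.0], [-0.0, 0.0, -1.0]]
force: [0.3, -0.4, -4.4]
finger_gap: 0.0059
gripper_force: 59.0
```

```bash
python3 - <<'E'
from h import *
a=snapshot("scene")
s=state();print(s["eef_pos"],s["force"],s["finger_gap"])
cv2.imwrite("pics/c6.png",cv2.resize(a["color"][205:253,215:255],(500,600),interpolation=cv2.INTER_CUBIC))
E
```

```text
[ 0.51611092 -0.25474898  0.21250505] [-0.19698363  0.11757467 -3.11785014] 0.005844498999814111
```

View pics/c6.png

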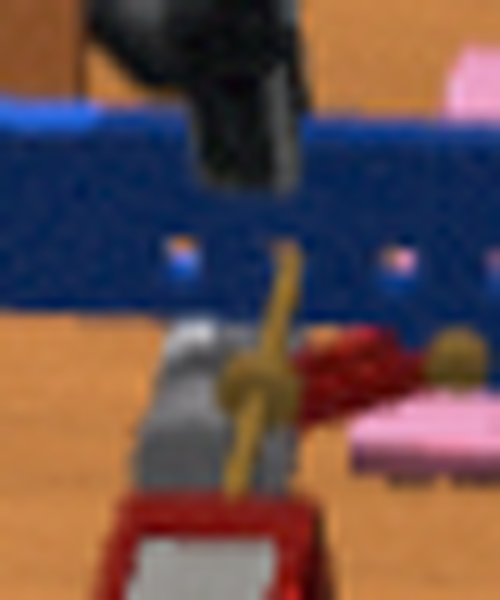

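>>> play_rows(steps=[0,0.001,0,0,0,0,0,0,0.002,0,0,0,0,0,0,0.003,0,0,0,0,0,0,0.004,0,0,0,0,0,0,0.005,0,0,0,0,0,0,0.006,0,0,0,0])

```text
invalid input
```

>>> play_rows(steps=[0,0.001,0,0,0,0,0,0,0.002,0,0,0,0,0,0,0.003,0,0,0,0,0,0,0.004,0,0,0,0,0,0,0.005,0,0,0,0,0,0,0.006,0,0,0,0,0,0,0.007,0,0,0,0])

```text
invalid input
```

```bash
python3 - <<'E'
from h import *
a=snapshot("scene");b=snapshot("top")
s=state();print(s["eef_pos"],s["force"],s["torque"],s["finger_gap"])
im=np.zeros((600,800,3),np.uint8)
im[:,:500]=cv2.resize(a["color"][205:253,215:255],(500,600),interpolation=cv2.INTER_CUBIC)
im[:,500:]=cv2.resize(b["color"][195:245,400:425],(300,600),interpolation=cv2.INTER_CUBIC)
cv2.imwrite("pics/c7.png",im)
E
```

```text
[ 0.51594632 -0.25475404  0.2124972 ] [ 0.18861916 -0.22593382 -4.18437147] [-0.00149048  0.02222307 -0.01434115] 0.005874018221813002
```

View pics/c7.png

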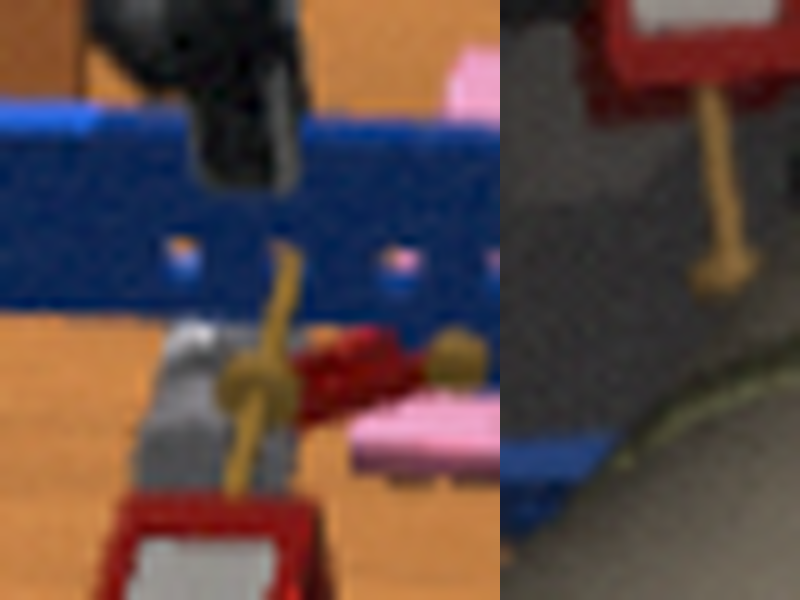

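>>> play_rows(steps=[0,0.001,0,0,0,0,0,0,0.002,0,0,0,0,0,0,0.003,0,0,0,0,0,0,0.004,0,0,0,0,0,0,0.005,0,0,0,0,0])

```text
time_s: 10.6
eef_pos: [0.5209, -0.2544, 0.2125]
ee_rot: [[-0.079, 0.997, 0.0], [0.997, 0.079, -0.0], [-0.0, 0.0, -1.0]]
force: [0.0, -0.2, -3.5]
finger_gap: 0.0067
gripper_force: 59.0
```

>>> play_rows(steps=[0,0.001,0,0,0,0,0,0,0.002,0,0,0,0,0,0,0.003,0,0,0,0,0,0,0.004,0,0,0,0,0,0,0.005,0,0,0,0,0])

```text
time_s: 11.22
eef_pos: [0.5259, -0.254, 0.2125]
ee_rot: [[-0.079, 0.997, 0.0], [0.997, 0.079, -0.0], [-0.0, 0.0, -1.0]]
force: [-0.4, 0.3, -3.9]
finger_gap: 0.0061
gripper_force: 59.0
```

>>> play_rows(steps=[0,0.0015,0,0,0,0,0,0,0.003,0,0,0,0,0,0,0.0045,0,0,0,0,0,0,0.006,0,0,0,0,0,0,0.0075,0,0,0,0,0,0,0.009,0,0,0,0,0])

```text
time_s: 11.98
eef_pos: [0.5349, -0.2533, 0.2125]
ee_rot: [[-0.079, 0.997, 0.0], [0.997, 0.079, -0.0], [-0.0, 0.0, -1.0]]
force: [-0.2, -0.6, -2.3]
finger_gap: 0.0062
gripper_force: 59.0
```

>>> play_rows(steps=[0,0.0015,0,0,0,0,0,0,0.003,0,0,0,0,0,0,0.0045,0,0,0,0,0,0,0.006,0,0,0,0,0,0,0.0075,0,0,0,0,0,0,0.009,0,0,0,0,0])

```text
time_s: 12.72
eef_pos: [0.5439, -0.2525, 0.2125]
ee_rot: [[-0.079, 0.997, 0.0], [0.997, 0.079, -0.0], [-0.0, 0.0, -1.0]]
force: [0.0, 0.2, -3.8]
finger_gap: 0.0061
gripper_force: 59.0
```

>>> play_rows(steps=[0,0.0007,0,0,0,0,0,0,0.0014,0,0,0,0,0,0,0.002,0,0,0,0,0])

```text
time_s: 13.1
eef_pos: [0.5458, -0.2524, 0.2125]
ee_rot: [[-0.079, 0.997, 0.0], [0.997, 0.079, -0.0], [-0.0, 0.0, -1.0]]
force: [-0.5, 0.6, -4.0]
finger_gap: 0.0063
gripper_force: 59.0
```

Feel for the collar in small steps.

>>> play_rows(steps=[0,0.0005,0,0,0,0,0,0,0.001,0,0,0,0,0,0,0.0015,0,0,0,0,0,0,0.002,0,0,0,0,0])

```text
time_s: 13.6
eef_pos: [0.5478, -0.2522, 0.2125]
ee_rot: [[-0.079, 0.997, -0.0], [0.997, 0.079, -0.0], [-0.0, -0.0, -1.0]]
force: [0.1, 0.2, -3.1]
finger_gap: 0.0061
gripper_force: 59.0
```

>>> play_rows(steps=[0,0.0005,0,0,0,0,0,0,0.001,0,0,0,0,0])

```text
time_s: 13.85
eef_pos: [0.5488, -0.2522, 0.2125]
ee_rot: [[-0.079, 0.997, 0.0], [0.997, 0.079, -0.0], [-0.0, 0.0, -1.0]]
force: [-0.7, -0.9, -3.2]
finger_gap: 0.006
gripper_force: 59.0
```

>>> play_rows(steps=[0,0.0005,0,0,0,0,0,0,0.001,0,0,0,0,0])

```text
time_s: 14.1
eef_pos: [0.5498, -0.2521, 0.2125]
ee_rot: [[-0.079, 0.997, 0.0], [0.997, 0.079, -0.0], [-0.0, 0.0, -1.0]]
force: [-0.8, -0.0, -3.9]
finger_gap: 0.006
gripper_force: 59.0
```

>>> play_rows(steps=[0,0.0005,0,0,0,0,0,0,0.001,0,0,0,0,0])

```text
time_s: 14.35
eef_pos: [0.5508, -0.252, 0.2125]
ee_rot: [[-0.079, 0.997, 0.0], [0.997, 0.079, -0.0], [-0.0, 0.0, -1.0]]
force: [0.6, -0.6, -5.0]
finger_gap: 0.0059
gripper_force: 59.0
```

>>> play_rows(steps=[0,0.0004,0,0,0,0,0,0,0.0008,0,0,0,0,0])

```text
time_s: 14.6
eef_pos: [0.5513, -0.252, 0.2124]
ee_rot: [[-0.079, 0.997, -0.0], [0.997, 0.079, 0.0], [0.0, -0.0, -1.0]]
force: [-1.6, -0.3, -2.2]
finger_gap: 0.0062
gripper_force: 59.1
```

>>> play_rows(steps=[0,-0.0006,0.0003,0,0,0,0,0,-0.0006,0.0007,0,0,0,0,0,-0.0006,0.001,0,0,0,0,0,-0.0006,0.001,0,0,0,0])

```text
time_s: 15.1
eef_pos: [0.551, -0.252, 0.2115]
ee_rot: [[-0.079, 0.997, 0.0], [0.997, 0.079, -0.0], [-0.0, 0.0, -1.0]]
force: [-0.5, 0.5, -4.7]
finger_gap: 0.0063
gripper_force: 59.0
```

>>> play_rows(steps=[0,0,0.0003,0,0,0,0,0,0,0.0006,0,0,0,0,0,0,0.0006,0,0,0,0])

```text
time_s: 15.48
eef_pos: [0.551, -0.252, 0.2109]
ee_rot: [[-0.079, 0.997, 0.0], [0.997, 0.079, -0.0], [-0.0, 0.0, -1.0]]
force: [-0.2, 0.5, -3.8]
finger_gap: 0.006
gripper_force: 59.0
```

>>> play_rows(steps=[0,0,0.0003,0,0,0,0,0,0,0.0006,0,0,0,0,0,0,0.0006,0,0,0,0])

```text
time_s: 15.85
eef_pos: [0.551, -0.252, 0.2103]
ee_rot: [[-0.079, 0.997, -0.0], [0.997, 0.079, 0.0], [0.0, -0.0, -1.0]]
force: [0.0, 0.4, -3.9]
finger_gap: 0.0062
gripper_force: 59.0
```

>>> play_rows(steps=[0,0,0.0003,0,0,0,0,0,0,0.0006,0,0,0,0,0,0,0.0006,0,0,0,0])

```text
time_s: 16.23
eef_pos: [0.5509, -0.252, 0.2097]
ee_rot: [[-0.079, 0.997, 0.0], [0.997, 0.079, 0.0], [0.0, 0.0, -1.0]]
force: [0.4, -0.7, -3.9]
finger_gap: 0.0064
gripper_force: 59.0
```

>>> play_rows(steps=[0,0,0.0003,0,0,0,0,0,0,0.0006,0,0,0,0,0,0,0.0006,0,0,0,0])

```text
time_s: 16.6
eef_pos: [0.551, -0.252, 0.2091]
ee_rot: [[-0.079, 0.997, 0.0], [0.997, 0.079, 0.0], [0.0, 0.0, -1.0]]
force: [-0.1, -0.1, -3.7]
finger_gap: 0.0065
gripper_force: 59.0
```

>>> play_rows(steps=[0,0,0.0003,0,0,0,0,0,0,0.0006,0,0,0,0,0,0,0.0006,0,0,0,0])

```text
time_s: 16.98
eef_pos: [0.551, -0.2521, 0.2088]
ee_rot: [[-0.079, 0.997, 0.0], [0.997, 0.079, -0.0], [-0.0, 0.0, -1.0]]
force: [-1.0, 0.0, 1.8]
finger_gap: 0.0062
gripper_force: 59.7
```

>>> play_rows(steps=[0,0,0.0003,0,0,0,0,0,0,0.0006,0,0,0,0,0,0,0.0006,0,0,0,0])

```text
time_s: 17.35
eef_pos: [0.5511, -0.2522, 0.2085]
ee_rot: [[-0.079, 0.997, 0.001], [0.997, 0.079, -0.0], [-0.0, 0.001, -1.0]]
force: [-1.2, 1.1, 6.8]
finger_gap: 0.0061
gripper_force: 60.4
```

>>> play_rows(steps=[0,0,-0.0004,0,0,0,0,0,0,-0.0007,0,0,0,0,0,0,-0.0007,0,0,0,0])

```text
time_s: 17.73
eef_pos: [0.5511, -0.2521, 0.2087]
ee_rot: [[-0.079, 0.997, 0.0], [0.997, 0.079, -0.0], [-0.0, 0.0, -1.0]]
force: [-1.3, 0.3, 2.9]
finger_gap: 0.0062
gripper_force: 60.0
```

>>> play_rows(steps=[0,0,-0.0003,0,0,0,0,0,0,-0.0005,0,0,0,0,0,0,-0.0005,0,0,0,0.008,0,0,-0.0005,0,0,0,0.012,0,0,-0.0005,0,0,0,0.018,0,0,-0.0005,0,0,0,0.024,0,0,-0.0005,0,0,0,0.03,0,0,-0.0005,0,0,0,0.035,0,0,-0.0005,0,0,0,0.035])

```text
time_s: 18.85
eef_pos: [0.551, -0.252, 0.2091]
ee_rot: [[-0.079, 0.997, 0.0], [0.997, 0.079, -0.0], [-0.0, 0.0, -1.0]]
force: [-0.5, 0.5, 0.5]
finger_gap: 0.0351
gripper_force: 0.0
```

```bash
python3 - <<'E'
from h import *
a=snapshot("scene")
s=state();print(s["eef_pos"],s["force"],s["finger_gap"])
cv2.imwrite("pics/c8.png",cv2.resize(a["color"][180:300,180:300],(600,600),interpolation=cv2.INTER_CUBIC))
E
```

```text
[ 0.55096601 -0.25198357  0.20909885] [-0.20078981 -0.2341035   0.67838472] 0.034880361179130785
```

View pics/c8.png

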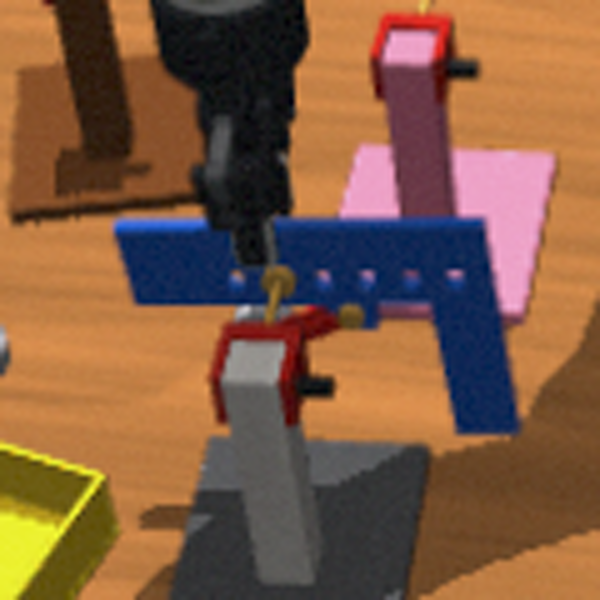

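>>> play_rows(steps=[0,0,-0.005,0,0,0,0.035,0,0,-0.015,0,0,0,0.035,0,0,-0.03,0,0,0,0.035,0,0,-0.05,0,0,0,0.035,0,0,-0.075,0,0,0,0.035,0,0,-0.1,0,0,0,0.035,0,0,-0.12,0,0,0,0.035,0,0,-0.12,0,0,0,0.035,0,0,-0.12,0,0,0,0.035,0,0,-0.12,0,0,0,0.035,0,0,-0.12,0,0,0,0.035,0,0,-0.12,0,0,0,0.035])

```text
time_s: 20.4
eef_pos: [0.5509, -0.252, 0.3287]
ee_rot: [[-0.079, 0.997, -0.001], [0.997, 0.079, 0.0], [0.0, -0.001, -1.0]]
force: [0.3, -0.9, 0.0]
finger_gap: 0.0353
gripper_force: 0.0
```

```bash
python3 - <<'E'
from h import *
a=snapshot("scene")
cv2.imwrite("pics/c9.png",cv2.resize(a["color"][180:300,180:300],(600,600),interpolation=cv2.INTER_CUBIC))
E
```

```text
(no output)
```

View pics/c9.png

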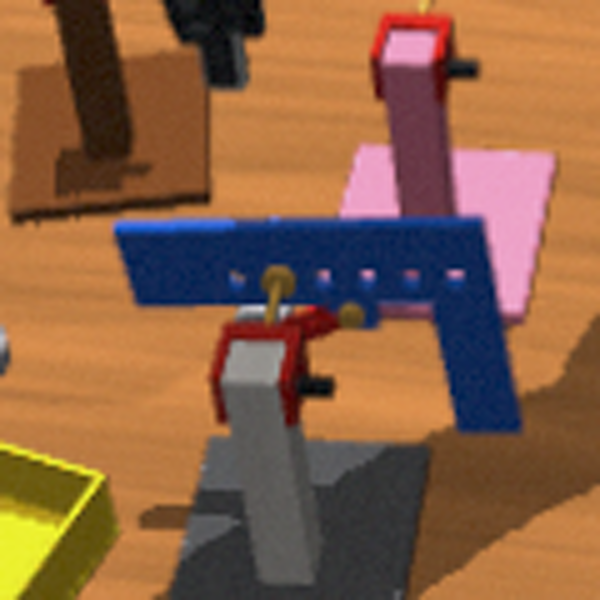

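The bracket hangs level against the collar by the second hole (collar at pixel 278,280 of the crop), and the gripper is clear above it.

```bash
python3 -c "
from plant import *
print(hand_in())"
```

```text
the job is handed in; nothing more can be done
None
```

The bracket hangs level and free on the grey stand's brass peg by its second hole (y −16 mm), against the collar with the lever on its −y stop; I handed it in at about 20 s, and no verdict came back.

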